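# Reset the cellar climate alarm through its recessed key well

### The job

The climate alarm on the cheese bench has tripped. With a fingertip, push the yellow bar of the clear dust shutter so the shutter slides fully back off the three wells, then reach down into the well with the green key, press that key fully down, keep it down for at least two seconds, and let it come up again. Do not press the amber or the red key, leave the shutter open, and do not move or pick up the cheese, cheese iron, brush or jar around the box.

Things in the scene. Friction and masses are not known exactly. Their poses are not given: they have to be found in the camera images.
- alarm_box: Grey box fixed to the bench, 155 (x) by 220 (y) by 60 mm high; origin at the centre of its underside, its x away from the robot, z up. Three round wells 48 mm wide in its top, at x = -45 and y = -62, 0, +62 mm, one key in each (which is where varies). Key tops 32 mm above the bench, 28 mm below the box's top. Guide rails 8 mm high along x at y = +-100 mm.
- shutter (a joint): How far the clear dust shutter is slid open along the box's +x, in m: 0 = covers the wells, 0.060 = end stop, wells free. Starts at 0 to 0.015; friction about 1.5 N, no spring, stays where left. Plate 60 mm (x) by 184 mm (y), its upper face 64.5 mm above the bench; shut, it is centred over the wells.
- shutter_bar (a point): Middle of the upper edge of the near (-x) face of the shutter's yellow bar; moves with the shutter. The bar is 10 mm thick (x), 80 mm long (y) and stands 22 mm above the plate, its top 86.5 mm above the bench. Push the near face along the box's +x. Axes as the box's.
- green_key_top (a point): Centre of the top of the green reset key, a round cap 28 mm in diameter at the bottom of its well; moves down with it. z up.
- green_key (a joint): Travel of the green key in m: 0 = up, 0.006 = fully down; it springs back by itself. It starts to move at about 1.5 N and takes 5 N to be fully down.
- amber_key (a joint): Travel of the amber (orange) key in m, as for the green key. Not to be pressed.
- red_key (a joint): Travel of the red key in m, as for the green key. Not to be pressed.
- goat_cheese: Small pale cheese, upright drum 64 mm in diameter, 50 mm high, 0.18 kg, loose on the bench on the box's +y side; origin at the centre of its underside. Not to be moved.
- cheese_iron: Cheese iron lying on the bench on the box's -y side: dark wooden cross handle 85 mm long, 24 mm thick, and a 14 mm steel shaft, about 152 mm long over all; origin on the bench near its middle. Not to be moved.
- rind_brush: Hand brush lying on the bench on the box's +y side, beyond the cheese, lower than 60 mm; origin under its middle. Not to be moved.
- sample_jar: Small closed jar, 52 mm in diameter, 70 mm high, 0.15 kg, standing on the box's -y side beyond the cheese iron; origin at the centre of its underside. Not to be moved.

How it is judged:
On the way, in this order (a step that is already met when the one before it is completed fails the run):
1. the shutter is pushed fully back off the wells, the green key still up (value of joint shutter above 0.054 m and value of joint green_key below 0.002 m), for 0.1 s.
2. the green key is pressed fully down and held for two seconds (value of joint green_key above 0.0045 m and value of joint shutter above 0.05 m), for 1.9 s.
At the end, for the whole second after the job is handed in: After the shutter was opened (at least 54 of 60 mm) and the green key held down (at least 4.5 of 6 mm) for about 2 s, all three keys are up again (within 1.5 mm), the shutter is still open (at least 52 mm), and the cheese, iron, brush and jar are within 20 mm of where they started (value of joint each of green_key, amber_key, red_key below 0.0015 m and value of joint shutter above 0.052 m and distance of each of goat_cheese, cheese_iron, rind_brush, sample_jar from where it was at the start of the episode below 0.02 m); the robot touches nothing.
It fails at once if the amber key is pressed (value of joint amber_key above 0.003 m).
It fails at once if the red key is pressed (value of joint red_key above 0.003 m).
It fails at once if a bystander is moved, lifted or knocked over (distance of any of goat_cheese, cheese_iron, rind_brush, sample_jar from where it was at the start of the episode above 0.02 m or angle between any of goat_cheese, sample_jar's own z axis and vertical above 0.5 rad).
It also fails if it takes over 48 s, if anything falls off the work surface, if the arm or the gripper's body presses on something with over 40 N, if the wrist force passes 120 N, or if a joint passes its speed limit or range.

### The arm

A 6-joint arm with a two-finger parallel gripper is mounted at the origin on the work surface. World frame = base frame: x ahead of the robot, y to its left, z up, the work surface at z = 0. Lengths are in m, angles in rad, forces in N, time in s.
With the tool pointing down it reaches from about 0.3 to 0.775 m from the base axis. Payload 14.6 kg.
Tool frame: the origin (TCP) lies at the very end of the fingers, on their centre line; the grasp point (between the pads) lies ctrl.tcp_to_grasp behind it (ctrl.tcp_to_grasp is the distance from the TCP to the grasp point, in m); x points along the fingers, y is the direction in which the jaws open and shut, and the axes are right-handed (so a half turn about x gives the same grasp; the last joint's range is limited). The gripper opens to 94 mm and grips with 3 to 60 N. Pads are 16 mm wide; open, the fingers measure 119 mm over their backs; the gripper's body (75 mm by 177 mm) begins 78 mm behind the grasp point.
Start: joints at [1.105, 0.3, 1.521, -0, 1.321, -0.067], TCP at [0.214, 0.507, 0.205] pointing down, gripper open.
Joint ranges: [-3.03, 3.03], [-0.79, 2.21], [0.23, 2.52], [-1.04, 4.18], [0, 3.07], [-2.55, 2.55]. Speed limits (rad/s): [2.22, 2.22, 2.57, 3.14, 3.14, 3.14].

### API

Orientations are given as [roll, pitch, yaw] about the fixed x, y, z axes, in that order (R = Rz(yaw) Ry(pitch) Rx(roll)).
In Python, from station import ctrl gives the robot as it stands.
- The arm moves only by the tool play_rows, never from a script. Its argument "increments" is a list that holds one entry, the list of rows, each a list of 5 numbers: the closure in counts, from 0 (fully open) to 255 (shut), then the shift along the tool's x, y, z in cm, then the turn about the tool's x in degrees. A call has 1 to 12 rows; each row shifts and turns the commanded pose from where the row before left it, along the tool's axes as they then stand; what a row does not reach is not made up. A row lasts 1/12 s, in which the tool goes at most 41.7 mm and 7.16 degrees, less where a joint would pass 70% of its speed; a pose out of reach is approached as far as the arm can. A call is refused whole if a number of a shift passes 4.17 or a number of a turn 7.16, either way. A call with a gripper value outside its range is refused whole. The fingers move at their own pace and stop on an object; "newtons" is the grip in N (left out, the last holds). Time passes only in rows, so rows that do not move let the fingers close. It gives the time, the measured TCP pose, the force and the opening at its end, in the units of the state.
- ctrl.get_obs(): the state, without advancing time (a new reading comes with each control period).
- ctrl.camera(name): name is "side" or "top"; returns the picture (480x640x3 uint8, red, green, blue); there is no depth.
- ctrl.calibration(name): a dict with "fx", "fy", "cx", "cy" (pixels), "rvec" (rotation vector, rad) and "tvec" (3), from world to camera coordinates, as OpenCV has them. Camera axes: x right, y down, z forward; pixel columns grow to the right and rows downward; lengths in m; the calibration is good to about 2 mm. A picture is of the moment at which its call begins. calibration takes no time and is no camera call.
- ctrl.hand_in(): hands the job in, once; it reports no verdict.
The state is a dict: "time_s": time; "qpos": joint angles; "joint_vel": joint speeds; "tau": joint torques, N m; "ee_pos": TCP position; "eef_rot": TCP orientation; "force": force on the tool from outside, world axes, zero at the start; "moment": the same for the moment, N m; "grip_width": finger opening in m.
Only numpy, scipy, OpenCV 4.12 (cv2) and the standard library are available. Lean on these libraries where they do the work, as an engineer would, in place of code of your own. Each camera call takes 0.05 s, during which the arm holds its last target.

## Working session

There is one attempt and no reset: what is moved stays moved. The work goes in short steps, Python scripts to look and compute and a tool call to move; the robot and the scene stay as the last step left them, time stands still between calls to the robot, and variables do not carry over. Pictures are saved under pics/ and viewed, and the job is handed in when it is done.

Besides the shell and the picture viewer there is one more tool, called after "Emit:" by a JSON object that holds its "fn" and its "kwargs", one argument or row to a line. play_rows: Moves the arm, as the interface text tells. Its arguments: {"type":"object","properties":{"increments":{"type":"array"},"newtons":{"type":"number"}},"required":["increments"]}

```bash
mkdir -p pics; ls
python3 - <<'E'
from station import ctrl
import cv2
for n in("top","side"):
    cv2.imwrite(f"pics/{n}0.png",ctrl.camera(n)[:,:,::-1]); print(n,ctrl.calibration(n))
print(ctrl.get_obs(),ctrl.tcp_to_grasp)
E
```

```text
pics
top {'fx': 613.2169492196945, 'fy': 613.2169492196945, 'cx': 316.00487343913835, 'cy': 248.20361315131933, 'rvec': array([ 2.13909316, -2.0866299 ,  0.2128938 ]), 'tvec': array([0.02420723, 0.54081503, 1.33409037])}
side {'fx': 610.5597756929893, 'fy': 610.5597756929893, 'cx': 324.8406220053543, 'cy': 236.15623708987388, 'rvec': array([ 2.242103  , -0.82975564,  0.37018258]), 'tvec': array([-0.37517852,  0.33302745,  1.06263042])}
{'time_s': 0.1, 'qpos': array([ 1.10543668e+00,  3.00415661e-01,  1.52150068e+00,  2.85352161e-05,
        1.32069175e+00, -6.65865646e-02]), 'joint_vel': array([ 2.43070522e-05,  9.20532500e-04, -2.94459306e-03,  2.14177129e-04,
        6.88216538e-04, -1.22340707e-04]), 'tau': array([ 8.34889070e-04, -5.32648122e+01, -3.53277361e+01,  7.09649012e-02,
        2.35950190e-02, -6.55152758e-05]), 'ee_pos': array([0.21344585, 0.50664841, 0.20495075]), 'eef_rot': array([-1.66459641,  1.56978052, -2.06337657]), 'force': array([ 0.69087787, -0.3843439 ,  0.31975067]), 'moment': array([-0.00071295,  0.03319254, -0.0911546 ]), 'grip_width': 0.09418497475596024} 0.0188
```

View pics/top0.png

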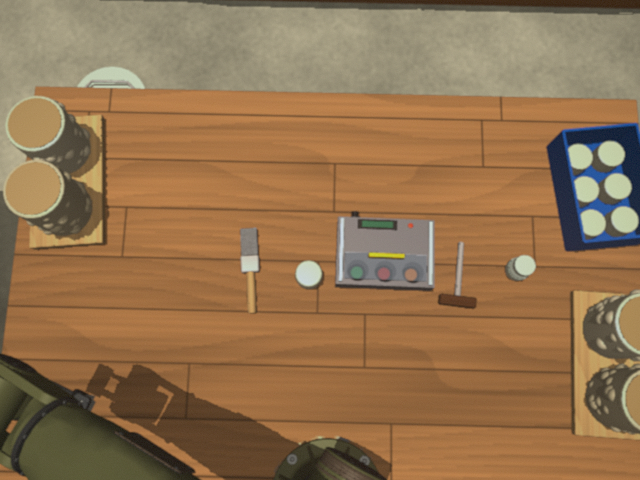

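View pics/side0.png

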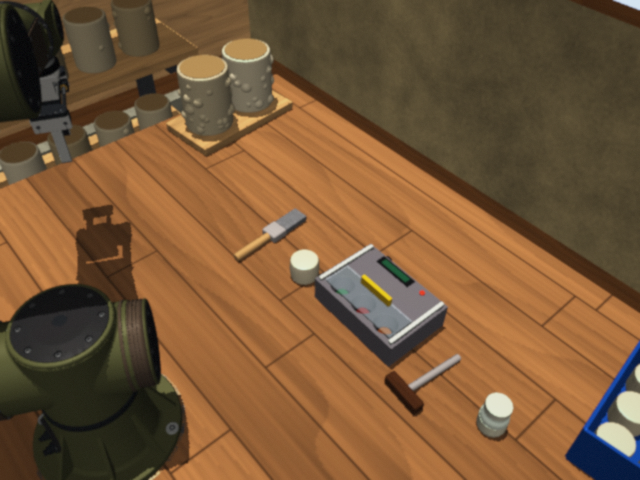

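The top view shows the box around (385,253), with the yellow bar at (387,255), the green key at (357,272), red at (384,274) and amber at (411,274). The cheese is at (309,274) and the iron at (459,280). Next I'll measure these positions.

```bash
cat > h.py <<'E'
import numpy as np, cv2
from station import ctrl
def ray(n,uv):
    c=ctrl.calibration(n);R=cv2.Rodrigues(c['rvec'])[0];K=np.array([[c['fx'],0,c['cx']],[0,c['fy'],c['cy']],[0,0,1]])
    o=-R.T@c['tvec'];d=R.T@np.linalg.solve(K,np.array([uv[0],uv[1],1.]));return o,d
def onz(n,uv,z):
    o,d=ray(n,uv);return o+d*(z-o[2])/d[2]
def proj(n,P):
    c=ctrl.calibration(n);K=np.array([[c['fx'],0,c['cx']],[0,c['fy'],c['cy']],[0,0,1]])
    return cv2.projectPoints(np.array(P,float).reshape(-1,3),c['rvec'],c['tvec'],K,None)[0].reshape(-1,2)
def tri(a,b):
    (o1,d1),(o2,d2)=ray('top',a),ray('side',b)
    s=np.linalg.lstsq(np.c_[d1,-d2],o2-o1,rcond=None)[0]
    p,q=o1+s[0]*d1,o2+s[1]*d2
    return (p+q)/2,np.linalg.norm(p-q)
def hsv(n,im,lo,hi,box):
    h=cv2.cvtColor(im,cv2.COLOR_BGR2HSV);m=cv2.inRange(h,lo,hi);k=np.zeros_like(m);x0,y0,x1,y1=box;k[y0:y1,x0:x1]=m[y0:y1,x0:x1];return k
E
python3 - <<'E'
from h import *
t=cv2.imread('pics/top0.png');s=cv2.imread('pics/side0.png')
def rect(n,m):
    ys,xs=np.nonzero(m);return np.array([xs.mean(),ys.mean()]),len(xs),cv2.minAreaRect(np.c_[xs,ys].astype(np.float32))
bt=rect('t',hsv('top',t,(22,140,120),(35,255,255),(340,215,435,290)));bs=rect('s',hsv('side',s,(22,140,120),(35,255,255),(310,240,450,360)))
print(bt,bs,'bar',onz('top',bt[0],.0865),tri(bt[0],bs[0]))
print([onz('top',p,.0865).round(4) for p in cv2.boxPoints(bt[2])])
g=hsv('top',t,(40,40,30),(90,255,255),(340,258,375,288));r=rect('t',g);print('green',r,onz('top',r[0],.032))
cv2.imwrite('pics/z1.png',cv2.resize(t[205:300,330:445],None,fx=6,fy=6,interpolation=cv2.INTER_CUBIC))
cv2.imwrite('pics/z2.png',cv2.resize(s[235:370,305:455],None,fx=4,fy=4,interpolation=cv2.INTER_CUBIC))
E
```

```text
(array([386.30872483, 254.90604027]), 149, ((386.5, 255.0), (35.0, 4.0), 0.0)) (array([376.44210526, 287.73157895]), 190, ((376.35882568359375, 287.6647033691406), (36.98664474487305, 5.097866058349609), 40.60129928588867)) bar [ 0.52233787 -0.11813839  0.0865    ] (array([ 0.52393006, -0.11914806,  0.08316775]), np.float64(0.002203792853144506))
[array([ 0.5167, -0.08  ,  0.0865]), array([ 0.5257, -0.0799,  0.0865]), array([ 0.5276, -0.1572,  0.0865]), array([ 0.5186, -0.1572,  0.0865])]
green (array([356.31304348, 272.3826087 ]), 115, ((356.25, 272.25), (10.60660171508789, 11.31370735168457), 45.0)) [ 0.49071475 -0.05575591  0.032     ]
```

View pics/z1.png

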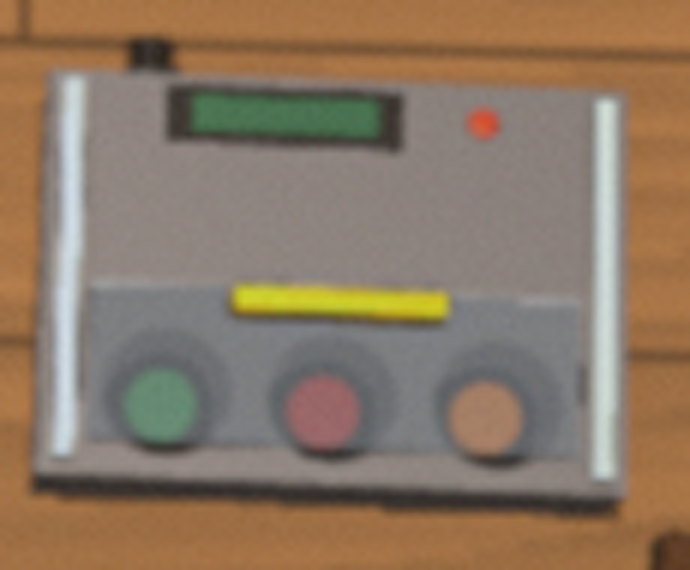

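View pics/z2.png

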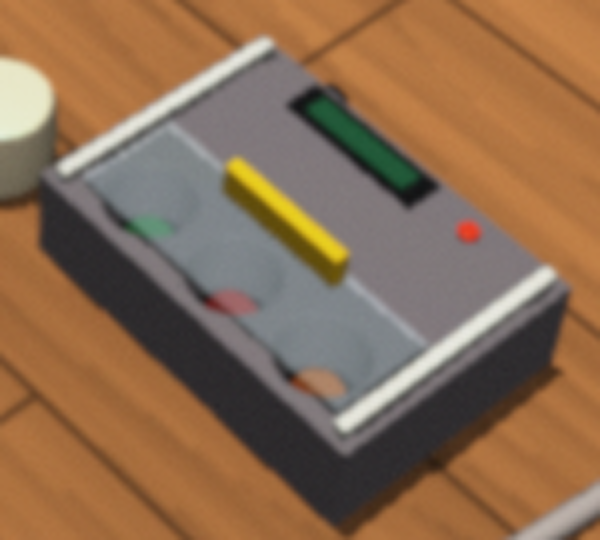

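```bash
cat >> h.py <<'E'
from scipy.spatial.transform import Rotation as Ro
def state():
    o=ctrl.get_obs();R=Ro.from_euler('xyz',o['eef_rot']).as_matrix();return o,R
E
python3 - <<'E'
from h import *
t=cv2.imread('pics/top0.png')
o,R=state();print('R',R.round(4))
def cen(lo,hi,b):
    m=hsv('top',t,lo,hi,b);ys,xs=np.nonzero(m);return np.array([xs.mean(),ys.mean()]),len(xs)
G=onz('top',cen((40,40,30),(90,255,255),(340,258,375,288))[0],.032)
for nm,b in(('red',(373,262,397,286)),('amb',(400,262,423,286))):
    m=hsv('top',t,(0,60,90),(18,255,255),b)|hsv('top',t,(168,60,90),(180,255,255),b);ys,xs=np.nonzero(m);c=np.array([xs.mean(),ys.mean()]);P=onz('top',c,.032);print(nm,c,len(xs),P)
A=P
d=G-A;print('G',G,'len',np.linalg.norm(d),'yaw',np.degrees(np.arctan2(-d[0],d[1])))
# rails ends from zoom at z=.068
z=lambda x,y:(330+x/6-.4,205+y/6-.4)
for a in((74,80),(62,455),(607,98),(604,478)): print(onz('top',z(*a),.068).round(4))
# side-view green ray
print('side green',onz('side',(305+150/4,235+228/4),.032))
E
```

```text
R [[-5.000e-04  3.883e-01  9.215e-01]
 [-9.000e-04  9.215e-01 -3.883e-01]
 [-1.000e+00 -1.000e-03 -1.000e-04]]
red [383.2962963  273.31481481] 108 [ 0.49008714 -0.11741698  0.032     ]
amb [410.35964912 274.35964912] 114 [ 0.48920394 -0.17921978  0.032     ]
G [ 0.49071475 -0.05575591  0.032     ] len 0.12347310942866875 yaw -0.7010854201902791
[ 0.6089 -0.0195  0.068 ]
[ 0.4657 -0.0174  0.068 ]
[ 0.6069 -0.2207  0.068 ]
[ 0.4621 -0.2178  0.068 ]
side green [ 0.49716912 -0.05496889  0.032     ]
```

Emit:
{"fn": "play_rows", "kwargs": {
  "increments": [
    [[255,0,0,0,-5.9],[255,0,0,0,-5.9],[255,0,0,0,-5.9],[255,0,0,0,-5.9],[255,0,-2,0.7,0],[255,0,-3,1.2,0],[255,0,-3,1.2,0],[255,0,-3,1.2,0],[255,0,-3,1.2,0],[255,0,-3,1.2,0],[255,0,-3,1.2,0],[255,0,-3,1.2,0]]
  ],
  "newtons": 20
}}

```text
time_s: 1.1
ee_pos: [0.3077, 0.2765, 0.2053]
eef_rot: [-2.452, 1.571, -2.439]
force: [0.9, 0.4, 0.5]
grip_width: 0.0174
```

Run:
```python
from h import *
o,R=state();print(o['ee_pos'],R.round(3),o['grip_width'],o['force'],o['qpos'])
print(R.T@(np.array([.485,-.117,.13])-o['ee_pos'])*100)
```

```text
[0.3076896  0.27653263 0.20532362] [[-0.    -0.013  1.   ]
 [-0.     1.     0.013]
 [-1.    -0.    -0.   ]] 0.017416529335397793 [0.89191007 0.43791655 0.50927395] [ 6.43536767e-01 -9.64528256e-03  1.87587973e+00 -9.08022431e-06
  1.27550409e+00 -9.40629340e-01]
[  7.53410301 -39.58614374  17.20407117]
```

Emit:
{"fn": "play_rows", "kwargs": {
  "increments": [
    [[255,0,-3.3,1.4,1.6],[255,0,-3.3,1.4,0],[255,0,-3.3,1.4,0],[255,0,-3.3,1.4,0],[255,0,-3.3,1.4,0],[255,0.5,-3.3,1.4,0],[255,1,-3.3,1.4,0],[255,1,-3.3,1.4,0],[255,1,-3.3,1.4,0],[255,1,-3,1.4,0],[255,1,-2,1.4,0],[255,0.5,-1,0.5,0]]
  ]
}}

```text
time_s: 2.1
ee_pos: [0.4626, -0.0831, 0.144]
eef_rot: [3.003, 1.569, 2.986]
force: [-0.1, -0.5, 0.7]
grip_width: 0.0004
```

Emit:
{"fn": "play_rows", "kwargs": {
  "increments": [
    [[255,0,0,0,0],[255,0,0,0,0]]
  ]
}}

```text
time_s: 2.27
ee_pos: [0.4617, -0.0804, 0.1453]
eef_rot: [2.756, 1.57, 2.741]
force: [0.0, 0.7, -0.0]
grip_width: 0.0004
```

```bash
cat > look.py <<'E'
import sys
from h import *
k=sys.argv[1]
o,R=state();print(o['ee_pos'],o['grip_width'],o['force'],'yaw y',np.degrees(np.arctan2(R[1,1],R[0,1])))
t=ctrl.camera('top')[:,:,::-1];s=ctrl.camera('side')[:,:,::-1]
a=cv2.resize(t[200:310,300:480],(540,330),interpolation=cv2.INTER_CUBIC);b=cv2.resize(s[180:400,260:500],(540,495)[:2],interpolation=cv2.INTER_CUBIC)
b=cv2.resize(b,(260,238)) if 0 else b
cv2.imwrite(f'pics/t{k}.png',t);cv2.imwrite(f'pics/s{k}.png',s)
cv2.imwrite(f'pics/c{k}.png',np.hstack([cv2.resize(t[200:310,310:470],(400,275),interpolation=cv2.INTER_CUBIC),cv2.resize(s[200:365,290:530],(400,275),interpolation=cv2.INTER_CUBIC)]))
E
python3 look.py 1
```

```text
[ 0.46174197 -0.08036907  0.14529139] 0.0004112309039978301 [ 0.01333463  0.73197007 -0.03018997] yaw y 89.12525745048227
```

View pics/c1.png

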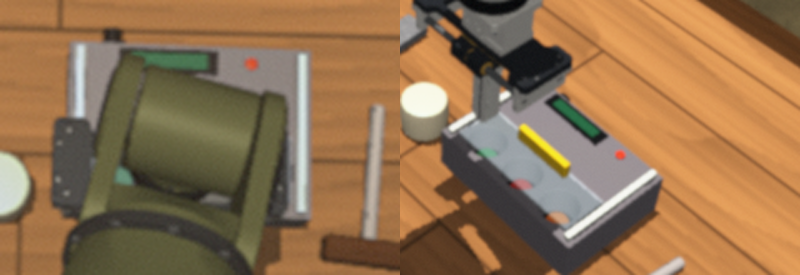

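Run:
```python
from h import *
o,R=state();p=proj('side',[o['ee_pos'],o['ee_pos']-[0,0,-.0188]]);print(p)
s=cv2.imread('pics/s1.png').copy()
u=p[0];im=cv2.resize(s[180:380,280:500],None,fx=3,fy=3,interpolation=cv2.INTER_CUBIC)
cv2.circle(im,(int((u[0]-280)*3),int((u[1]-180)*3)),4,(255,0,255),1);cv2.imwrite('pics/d1.png',im)
```

```text
[[340.04125046 270.14912906]
 [340.44062723 263.35404027]]
```

View pics/d1.png

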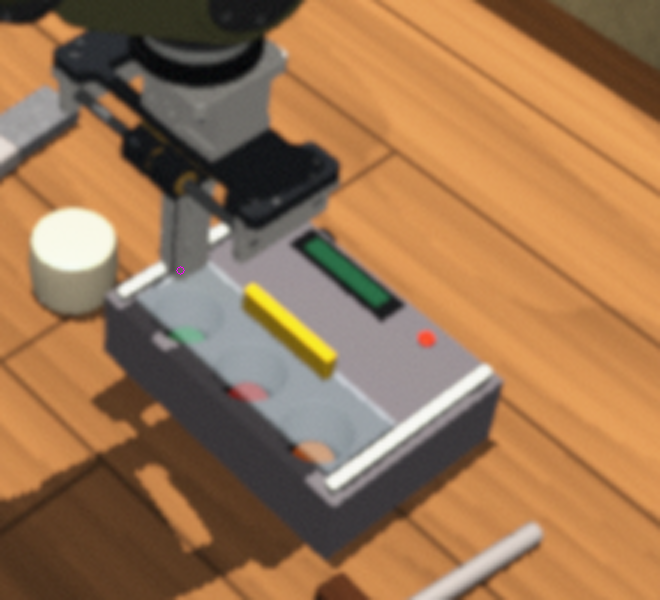

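The magenta dot is the projected TCP. It sits on the tip of the closed fingers, at about (180,270) in the zoom. Next: move over the wells, near the bar's mid-line, and go down.

Emit:
{"fn": "play_rows", "kwargs": {
  "increments": [
    [[255,0,-1,0.6,0],[255,0,-1.3,0.8,0],[255,0,-1.2,0.6,0],[255,0,-0.3,0.3,0],[255,1,0,0,0],[255,1.5,0,0,0],[255,1.5,0,0,0],[255,1.5,0,0,0],[255,1,0,0,0],[255,0.5,0,0,0],[255,0,0,0,0],[255,0,0,0,0]]
  ]
}}

```text
time_s: 3.37
ee_pos: [0.4847, -0.1191, 0.0757]
eef_rot: [-0.33, 1.571, -0.344]
force: [0.2, -0.5, 0.4]
grip_width: 0.0006
```

```bash
python3 look.py 2
```

```text
[ 0.48473749 -0.11914199  0.07568083] 0.0005723488328453112 [ 0.22900357 -0.5176704   0.39553217] yaw y 89.15945740583277
```

View pics/c2.png

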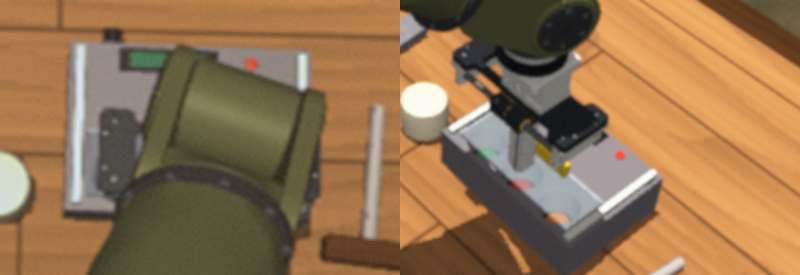

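The fingertip is just in front of the bar, about 11 mm above the plate, and there is no contact force. Now I'll push.

Emit:
{"fn": "play_rows", "kwargs": {
  "increments": [
    [[255,0,0,0.6,0],[255,0,0,0.6,0],[255,0,0,0.6,0],[255,0,0,0.6,0],[255,0,0,0.6,0],[255,0,0,0.6,0],[255,0,0,0.6,0],[255,0,0,0.6,0],[255,0,0,0.5,0],[255,0,0,0.5,0],[255,0,0,0,0]]
  ]
}}

```text
time_s: 4.38
ee_pos: [0.5434, -0.1201, 0.0754]
eef_rot: [0.007, 1.57, -0.007]
force: [0.1, 0.1, 0.0]
grip_width: 0.0005
```

Emit:
{"fn": "play_rows", "kwargs": {
  "increments": [
    [[255,0,0,0.3,0],[255,0,0,0.3,0],[255,0,0,0,0]]
  ]
}}

```text
time_s: 4.63
ee_pos: [0.549, -0.1202, 0.0754]
eef_rot: [0.243, 1.571, 0.228]
force: [0.1, 0.2, 0.4]
grip_width: 0.0
```

Emit:
{"fn": "play_rows", "kwargs": {
  "increments": [
    [[255,0,0,0.2,0],[255,0,0,0.2,0],[255,0,0,0,0]]
  ]
}}

```text
time_s: 4.88
ee_pos: [0.5529, -0.1202, 0.0754]
eef_rot: [0.047, 1.571, 0.032]
force: [-0.8, -0.3, -0.6]
grip_width: 0.0
```

```bash
python3 look.py 3
```

```text
[ 0.55285372 -0.12023591  0.07544231] 3.8591323132202186e-05 [-0.77671084 -0.28417124 -0.56534095] yaw y 89.15005573907595
```

View pics/c3.png

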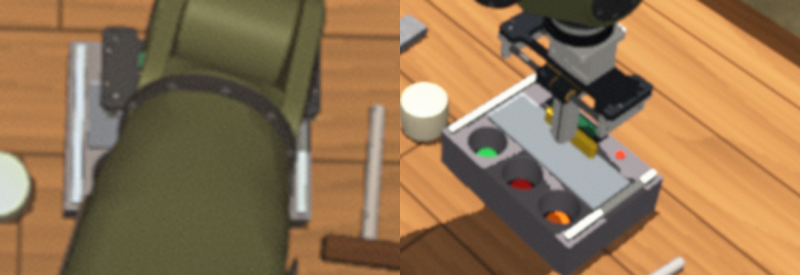

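The shutter slides with the bar and its near edge is now just past the wells. I'll keep going to the end stop.

Emit:
{"fn": "play_rows", "kwargs": {
  "increments": [
    [[255,0,0,0.2,0],[255,0,0,0.2,0],[255,0,0,0,0]]
  ]
}}

```text
time_s: 5.23
ee_pos: [0.557, -0.1203, 0.0755]
eef_rot: [-0.204, 1.57, -0.219]
force: [-0.2, -0.3, 0.6]
grip_width: 0.0006
```

Emit:
{"fn": "play_rows", "kwargs": {
  "increments": [
    [[255,0,0,0.2,0],[255,0,0,0,0]]
  ]
}}

```text
time_s: 5.4
ee_pos: [0.5584, -0.1203, 0.0754]
eef_rot: [3.081, 1.57, 3.066]
force: [-4.4, -0.0, 0.7]
grip_width: 0.0003
```

Emit:
{"fn": "play_rows", "kwargs": {
  "increments": [
    [[255,0,0,0.2,0],[255,0,0,0,0]]
  ]
}}

```text
time_s: 5.57
ee_pos: [0.5586, -0.1203, 0.0753]
eef_rot: [3.053, 1.565, 3.038]
force: [-20.1, 0.4, 10.9]
grip_width: 0.0006
```

End stop: 20 N with the tip stalled at x = 0.5586. I'll back off and lift.

Emit:
{"fn": "play_rows", "kwargs": {
  "increments": [
    [[255,0,0,-0.3,0],[255,0,0,-0.5,0],[255,0,0,-1,0],[255,0,0,-1,0],[255,-1,0,-1,0],[255,-1,0,-1,0],[255,-1,0.6,-1,0],[255,0,1.5,-0.8,0],[255,0,1.8,-0.4,0],[255,0,1.6,0,0],[255,0,0.8,0,0],[255,0,0,0,0]]
  ]
}}

```text
time_s: 6.57
ee_pos: [0.4917, -0.0552, 0.1056]
eef_rot: [0.044, 1.57, 0.031]
force: [-0.8, -1.3, -0.0]
grip_width: 0.0008
```

```bash
python3 look.py 4
python3 - <<'E'
from h import *
o,R=state();s=cv2.imread('pics/s4.png')
m=hsv('side',s,(45,110,60),(85,255,255),(315,265,365,305));ys,xs=np.nonzero(m);print(len(xs),xs.mean(),ys.mean(),xs.min(),xs.max(),ys.min(),ys.max())
print(onz('side',(xs.mean(),ys.mean()),.032),proj('side',[[.4907,-.0558,.032]]))
# well rim check: centre from box frame
e=R[:,2];f=R[:,1]
print('to green tool cm',R.T@(np.array([.4907,-.0558,.032])-o['ee_pos'])*100)
y=hsv('side',s,(22,120,90),(35,255,255),(310,200,460,360));b,a=np.nonzero(y);print('bar side',a.mean(),b.mean(),onz('side',(a.mean(),b.mean()),.083))
E
```

```text
[ 0.49170804 -0.05523759  0.10560046] 0.000776260724562232 [-0.77014013 -1.29987655 -0.03993142] yaw y 89.24185173264317
45 341.6222222222222 291.15555555555557 336 347 289 293
[ 0.49729705 -0.05215861  0.032     ] [[340.42666898 293.82474399]]
to green tool cm [ 7.34788691  0.07771536 -0.11017742]
bar side 394.26271186440675 277.12994350282486 [ 0.57143918 -0.12281332  0.083     ]
```

View pics/c4.png

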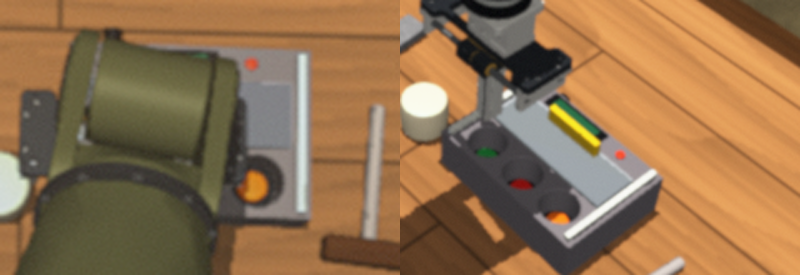

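The shutter stands open and the fingertip is over the green well, within about 1 mm of the key centre. Going down.

Emit:
{"fn": "play_rows", "kwargs": {
  "increments": [
    [[255,1,0,0,0],[255,1.2,0,0,0],[255,1.2,0,-0.1,0],[255,1.2,0,0,0],[255,1,0,0,0],[255,0.8,0,0,0],[255,0.4,0,0,0],[255,0,0,0,0],[255,0,0,0,0]]
  ]
}}

```text
time_s: 7.42
ee_pos: [0.4907, -0.0565, 0.0375]
eef_rot: [-0.191, 1.571, -0.206]
force: [-1.7, 0.1, 0.5]
grip_width: 0.0004
```

Emit:
{"fn": "play_rows", "kwargs": {
  "increments": [
    [[255,0.3,0,0,0],[255,0.2,0,0,0],[255,0,0,0,0]]
  ]
}}

```text
time_s: 7.67
ee_pos: [0.4906, -0.0563, 0.0324]
eef_rot: [-0.259, 1.57, -0.274]
force: [0.5, 0.1, -0.0]
grip_width: 0.0004
```

Emit:
{"fn": "play_rows", "kwargs": {
  "increments": [
    [[255,0.2,0,0,0],[255,0.2,0,0,0],[255,0.1,0,0,0],[255,0,0,0,0]]
  ]
}}

```text
time_s: 8.0
ee_pos: [0.4907, -0.0563, 0.0275]
eef_rot: [-0.147, 1.57, -0.162]
force: [-0.2, -0.1, 4.8]
grip_width: 0.0006
```

Emit:
{"fn": "play_rows", "kwargs": {
  "increments": [
    [[255,0.15,0,0,0],[255,0,0,0,0]]
  ]
}}

```text
time_s: 8.17
ee_pos: [0.4908, -0.0563, 0.0262]
eef_rot: [-0.171, 1.57, -0.185]
force: [-1.0, 0.8, 6.8]
grip_width: 0.0004
```

Emit:
{"fn": "play_rows", "kwargs": {
  "increments": [
    [[255,0.1,0,0,0],[255,0,0,0,0],[255,0,0,0,0],[255,0,0,0,0],[255,0,0,0,0],[255,0,0,0,0],[255,0,0,0,0],[255,0,0,0,0],[255,0,0,0,0],[255,0,0,0,0],[255,0,0,0,0],[255,0,0,0,0]]
  ]
}}

```text
time_s: 9.17
ee_pos: [0.4909, -0.0563, 0.026]
eef_rot: [-0.179, 1.57, -0.194]
force: [-6.1, 1.4, 18.6]
grip_width: 0.0003
```

Emit:
{"fn": "play_rows", "kwargs": {
  "increments": [
    [[255,0,0,0,0],[255,0,0,0,0],[255,0,0,0,0],[255,0,0,0,0],[255,0,0,0,0],[255,0,0,0,0],[255,0,0,0,0],[255,0,0,0,0],[255,0,0,0,0],[255,0,0,0,0],[255,0,0,0,0],[255,0,0,0,0]]
  ]
}}

```text
time_s: 10.17
ee_pos: [0.4909, -0.0563, 0.026]
eef_rot: [-0.195, 1.57, -0.209]
force: [-5.3, 0.7, 18.2]
grip_width: 0.0003
```

Emit:
{"fn": "play_rows", "kwargs": {
  "increments": [
    [[255,0,0,0,0],[255,0,0,0,0],[255,0,0,0,0],[255,0,0,0,0],[255,0,0,0,0],[255,0,0,0,0],[255,0,0,0,0],[255,0,0,0,0]]
  ]
}}

```text
time_s: 10.83
ee_pos: [0.4909, -0.0563, 0.026]
eef_rot: [-0.216, 1.57, -0.23]
force: [-6.4, 0.5, 18.8]
grip_width: 0.0004
```

The key is bottomed at z = 0.026 with about 18 N, and has been held for more than 2.6 s. Now lift straight up and clear away.

Emit:
{"fn": "play_rows", "kwargs": {
  "increments": [
    [[255,-0.3,0,0,0],[255,-0.7,0,0,0],[255,-1,0,0,0],[255,-1.2,0,0,0],[255,-1.5,0,0,0],[255,-1.5,0,0,0],[255,-2,0,0,0],[255,-2.5,0,0,0],[255,-3,0,0,0],[255,-3,0,0,0],[255,-2,0,0,0],[255,0,0,0,0]]
  ]
}}

```text
time_s: 11.83
ee_pos: [0.4917, -0.0565, 0.2167]
eef_rot: [-0.178, 1.564, -0.192]
force: [-0.0, -0.0, 0.6]
grip_width: 0.0003
```

Emit:
{"fn": "play_rows", "kwargs": {
  "increments": [
    [[255,0,1.5,-0.5,0],[255,0,3,-1,0],[255,0,3,-1,0],[255,0,3,-1,0],[255,0,3,-1,0],[255,0,3,-1,0],[255,0,3,-1,0],[255,0,3,-1,0],[255,0,3,-1,0],[255,0,2,-1,0],[255,0,1,0,0],[255,0,0,0,0]]
  ]
}}

```text
time_s: 12.83
ee_pos: [0.3994, 0.2312, 0.2117]
eef_rot: [-2.791, 1.57, -2.804]
force: [0.6, -0.3, 0.0]
grip_width: 0.0002
```

```bash
python3 look.py 5
```

```text
[0.39943195 0.23122516 0.21172011] 0.00016060811174664163 [ 0.62399193 -0.28593377  0.02126796] yaw y 89.2832749234933
```

View pics/t5.png

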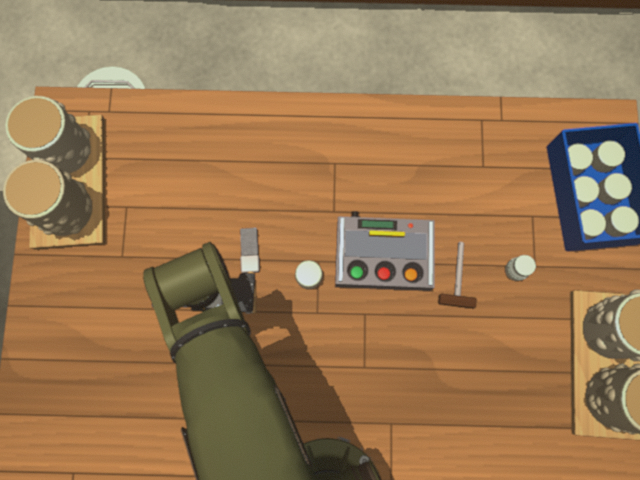

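View pics/s5.png

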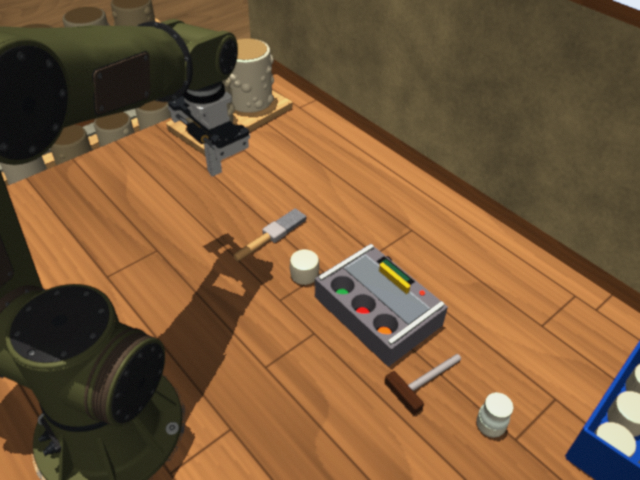

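In the top view the bar is now at (386,233) and all three wells are uncovered. Cheese (309,274), iron, jar and brush look unmoved, and the arm is clear of everything. One quick check of the shutter travel, then hand in.

Run:
```python
from h import *
t=cv2.imread('pics/t5.png');m=hsv('top',t,(22,140,120),(35,255,255),(340,215,435,290));ys,xs=np.nonzero(m);B=onz('top',(xs.mean(),ys.mean()),.0865)
print('bar',B,'moved',B[0]-.5223)
a=cv2.imread('pics/top0.png');d=cv2.absdiff(a,t).max(2)
for n,(x0,y0,x1,y1) in dict(cheese=(292,258,326,292),iron=(436,238,480,312),jar=(500,250,540,285)).items(): print(n,(d[y0:y1,x0:x1]>60).sum())
ok=B[0]>.563
print(ok)
if ok: print(ctrl.hand_in())
```

```text
bar [ 0.57215137 -0.1191932   0.0865    ] moved 0.0498513655262669
cheese 0
iron 0
jar 0
True
the job is handed in; nothing more can be done
None
```

I opened the shutter, held the green key down for over two seconds and released it. The job is handed in at about 13 s of the 48 s allowed; no verdict was reported.

- **Shutter:** I pushed the yellow bar with the closed fingertips until it hit the end stop, where the force rose to 20 N. The last picture shows the bar 50 mm further along than at the start and the wells uncovered. I didn't measure the shutter's starting position directly, so fully open rests on feeling the stop.
- **Green key:** I pressed it to the bottom, with the tip at z = 0.026 m and about 18 N, and held it there for about 2.6 s. I then lifted straight out, and the force went back to zero.
- **Amber and red keys:** The fingertip never went down into either of those wells.
- **Bystanders:** Comparing the first and last top views, the cheese, iron and jar show no change. I checked the brush by eye only, because the arm covers part of it in the last top view; it looks unmoved.
- **Disagreement:** The side view put the green key about 6 mm further out in x than the top view. In that view the well's near wall hides part of the key, so I used the top-view position, which matched the position worked out from the rails.

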